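# Put the blood-film set back into its organiser

### The job

The blood-film set has been left out by the microscope: the open slide case, the slide carton and the swab box are stacked on the worktop, and the lancet box sits in the slide case's red bay. Put each of the four down flat in its own bay of the organiser, the one cut to its size and floored in its colour (swab box blue, slide carton amber, lancet box teal, slide case red), and shut the slide case's lid fully before the case goes into its bay. Keep everything the right way up throughout; nothing may be tipped or knocked over.

Things in the scene. Friction and masses are not known exactly. Their poses are not given: they have to be found in the camera images.
- swab (a point): Swab box: white-topped closed carton with blue lower part, 60 (x) x 95 (y) x 50 mm high; bottom of the stack, standing on the worktop. Point: its centre, half-way up; x along the short side, y the long side, z up.
- carton (a point): Slide carton: white and amber closed carton, 58 (x) x 80 (y) x 30 mm high; second in the stack, lying crosswise on the swab box, so that its ends stick out past the boxes over and under it, and the swab box's ends stick out beneath its sides. Point: its centre, half-way up; x along the short side, y the long side, z up.
- lancet (a point): Lancet box: small white and teal closed carton, 45 (x) x 62 (y) x 38 mm high; it has been left in the wrong bay, the red one of the slide case. Point: its centre, half-way up; x along the short side, y the long side, z up.
- case (a point): Slide case: white base 22 mm high with glass slides on edge, red flip lid 14 mm high; shut 58 (x) x 86 (y) x 36 mm. Top of the stack, crosswise on the slide carton, lid open at the start. The lid's hinge runs along y on the +x long side, 29 mm in x and 4 mm up in z from this point. Point: centre of the shut case, half-way up; x along the short side, y the long side, z up.
- swab_bay (a point): Bay of the swab box: blue floor, fixed, 70 (x) x 105 (y) mm inside, 5 mm wider than the swab box on every side. Light grey walls 13 mm high, 4 mm thick, left out in the middle of both long sides to let fingers in. The 4 bays form a 2 x 2 grid, 100 mm apart in x, 116 in y, order varies. Point: centre of the floor's top (9 mm above the worktop); x along the short side, y along the long one.
- carton_bay (a point): Bay of the slide carton: amber floor, fixed, 68 (x) x 90 (y) mm inside, 5 mm wider than the slide carton on every side. Light grey walls 13 mm high, 4 mm thick, left out in the middle of both long sides to let fingers in. The 4 bays form a 2 x 2 grid, 100 mm apart in x, 116 in y, order varies. Point: centre of the floor's top (9 mm above the worktop); x along the short side, y along the long one.
- lancet_bay (a point): Bay of the lancet box: teal floor, fixed, 55 (x) x 72 (y) mm inside, 5 mm wider than the lancet box on every side. Light grey walls 13 mm high, 4 mm thick, left out in the middle of both long sides to let fingers in. The 4 bays form a 2 x 2 grid, 100 mm apart in x, 116 in y, order varies. Point: centre of the floor's top (9 mm above the worktop); x along the short side, y along the long one.
- case_bay (a point): Bay of the slide case: red floor, fixed, 68 (x) x 96 (y) mm inside, 5 mm wider than the slide case on every side. Light grey walls 13 mm high, 4 mm thick, left out in the middle of both long sides to let fingers in. The 4 bays form a 2 x 2 grid, 100 mm apart in x, 116 in y, order varies. Point: centre of the floor's top (9 mm above the worktop); x along the short side, y along the long one.
- case_lid (a joint): Red lid of the slide case: 0 = shut, grows as it opens (rad), 1.57 = upright, stop at 2.05, leaning out past the hinge. It reaches 58 mm from its hinge; its free edge swings up and over to the case's +x side. A light friction hinge (about 0.5 N at the free edge) that stays where it is left; it has no catch.
Mind the look-alikes: they are no part of the job. Leave any purple look-alike of the part that bears lancet alone.

How it is judged (in metres and radians):
At the end, for the whole second after the job is handed in: All four lie flat on the floors of their own bays: each centre within 11 mm of its bay's centre and within 4 mm of its resting height, level within 0.1 rad, long side along the bay's within 0.3 rad, at rest, and the slide case's lid shut (below 0.08 rad) (horizontal distance between swab and swab_bay below 0.011 m and z of swab in the frame of swab_bay between 0.021 and 0.029 m and angle between each of swab, carton, lancet, case's own z axis and vertical below 0.1 rad and angle between the y axis of swab and the y axis of swab_bay, either way round below 0.3 rad and linear speed of each of swab_box, slide_carton, lancet_box, slide_case below 0.02 m/s and horizontal distance between carton and carton_bay below 0.011 m and z of carton in the frame of carton_bay between 0.011 and 0.019 m and angle between the y axis of carton and the y axis of carton_bay, either way round below 0.3 rad and horizontal distance between lancet and lancet_bay below 0.011 m and z of lancet in the frame of lancet_bay between 0.015 and 0.023 m and angle between the y axis of lancet and the y axis of lancet_bay, either way round below 0.3 rad and horizontal distance between case and case_bay below 0.011 m and z of case in the frame of case_bay between 0.014 and 0.022 m and angle between the y axis of case and the y axis of case_bay, either way round below 0.3 rad and value of joint case_lid below 0.08 rad); the robot touches nothing.
It fails at once if the slide case is put down into its bay with its lid open (horizontal distance between case and case_bay below 0.02 m and z of case in the frame of case_bay below 0.026 m and value of joint case_lid above 0.3 rad).
It fails at once if one of the four things is tipped or knocked over (angle between any of swab, carton, lancet, case's own z axis and vertical above 0.6 rad).
It also fails if it takes over 112 s, if anything falls off the work surface, if the arm or the gripper's body presses on something with over 40 N, if the wrist force passes 120 N, or if a joint passes its speed limit or range.

### The arm

A 6-joint arm with a two-finger parallel gripper is mounted at the origin on a cart in front of the work surface, level with it; the furniture and walls round the work are solid. World frame = base frame: x ahead of the robot, y to its left, z up, the work surface at z = 0. Lengths are in m, angles in degrees, forces in N, time in s.
With the tool pointing down it reaches from about 0.3 to 0.75 m from the base axis. Payload 8.5 kg.
Tool frame: the origin (TCP) lies between the finger pads; the fingertips stand 25 mm ahead of it and the grasp point (between the pads) lies 6 mm ahead of it; x points along the fingers, y is the direction in which the jaws open and shut, and the axes are right-handed (so a half turn about x gives the same grasp; the last joint's range is limited). The gripper opens to 85 mm and grips with 20 to 120 N. Pads are 22 mm wide; open, the fingers measure 114 mm over their backs; the gripper's body (76 mm by 85 mm) begins 54 mm behind the grasp point. The pads swing forward as they close: fully open they stand 13 mm farther back than shut.
Start: joints at [-84.242, 21.807, 74.336, -0, 83.858, -12.336], TCP at [0.171, -0.523, 0.256] pointing down, gripper open.
Joint ranges: [-178.18, 178.18], [-50.72, 133.34], [12.68, 142.11], [-81.47, 261.47], [9.98, 163.14], [-165.26, 165.26]. Speed limits (degrees/s): [136.94, 136.94, 180, 180, 180, 180].

### API

Orientations are given as a 3x3 rotation matrix whose columns are the frame's x, y, z axes.
In Python, from rig import sensors, get_image, workorder gives the robot as it stands.
- The arm moves only by the tool arm_command, never from a script. Its argument "plan" is a list that holds one entry, the list of rows, each a list of 6 numbers: the shift along the tool's x, y, z in units of 25 mm (1.0 is 25 mm), then the turn, a rotation vector about the tool's x, y, z in units of 6 degrees (1.0 is 6 degrees). In form: [[[dx, dy, dz, ax, ay, az], ...]]. A call has 1 to 10 rows; each row is the pose to reach, as a shift and turn from the pose commanded when the call began, along the tool's axes at that moment; what a row does not reach only later rows make up. A row lasts 1/10 s, in which the tool goes at most 50 mm and 8.59 degrees, less where a joint would pass 70% of its speed; a pose out of reach is approached as far as the arm can. A call with a gripper value outside its range is refused whole. "jaw" is the closure, from 0 (fully open) to 1 (shut), set as the call begins (left out, the last holds). The fingers move at their own pace and stop on an object; "newtons" is the grip in N (left out, the last holds). Time passes only in rows, so rows that repeat a pose let the fingers close. It gives the time, the measured TCP pose, the force and the opening at its end, in the units of the state.
- sensors.observe(): the state, without advancing time (a new reading comes with each control period).
- get_image(name): name is "scene" or "top" or "wrist"; returns a dict with "img" (400x640x3 uint8, red, green, blue), "fx", "fy", "cx", "cy" (pixels), "dist" ([k1, k2, p1, p2, k3] as OpenCV has them; the pictures are not rectified), "T" (4x4, takes a point from camera to world coordinates). Camera axes: x right, y up, looking along -z (the intrinsics and any distortion apply to the point x, -y, -z); pixel columns grow to the right and rows downward; lengths in m; the calibration is good to about 2 mm. A picture is of the moment at which its call begins. There is no depth.
- workorder.close_job(): hands the job in, once; it reports no verdict.
The state is a dict: "time_s": time; "q": joint angles; "qvel": joint speeds; "joint_efforts": joint torques, N m; "position": TCP position; "tool_rot": TCP orientation; "ft_force": force on the tool from outside, world axes, zero at the start; "wrist_torque": the same for the moment, N m; "grip_width": finger opening in m.
Only numpy, scipy, OpenCV 4.12 (cv2) and the standard library are available. Lean on these libraries where they do the work, as an engineer would, in place of code of your own. Each camera call takes 0.05 s, during which the arm holds its last target. There are 200 camera calls.

## Working session

There is one attempt and no reset: what is moved stays moved. The work goes in short steps, Python scripts to look and compute and a tool call to move; the robot and the scene stay as the last step left them, time stands still between calls to the robot, and variables do not carry over. Pictures are saved under pics/ and viewed, about 12 in all and at most 16, crops included, and the job is handed in when it is done.

Besides the shell and the picture viewer there is one more tool, called by a JSON object that holds its "op" and its "data", one argument or row to a line. arm_command: Moves the arm, as the interface text tells. Its arguments: {"type":"object","properties":{"plan":{"type":"array","items":{"type":"array","items":{"type":"array","items":{"type":"number"}}}},"jaw":{"type":"number"},"newtons":{"type":"number"}},"required":["plan"]}

```bash
ls; mkdir -p pics; python3 - <<'E'
from rig import sensors,get_image
import cv2,numpy as np
s=sensors.observe();print(s['time_s'],s['position'],np.round(s['tool_rot'],3).tolist(),s['grip_width'])
for n in('scene','top'):
    d=get_image(n);cv2.imwrite(f'pics/{n}0.png',d['img'][:,:,::-1]);print(n,d['fx'],d['fy'],d['cx'],d['cy'],d['dist'],np.round(d['T'],3).tolist())
E
```

```text
pics
0.0 [ 0.17078447 -0.52252724  0.25569384] [[-0.0, 0.311, -0.951], [0.001, -0.951, -0.311], [-1.0, -0.001, -0.0]] 0.08547421684570425
scene 432.6904476039068 432.6904476039068 318.7741836699248 201.36623350688404 [-0.02724506  0.          0.          0.          0.        ] [[-0.668, 0.529, -0.522, 0.02], [-0.744, -0.483, 0.462, 0.579], [-0.007, 0.698, 0.716, 0.752], [0.0, 0.0, 0.0, 1.0]]
top 437.05141866307605 437.05141866307605 314.47599483683945 200.24756932537184 [-0.01892724  0.          0.          0.          0.        ] [[-0.025, 0.991, -0.13, 0.366], [-1.0, -0.027, -0.016, 0.142], [-0.019, 0.129, 0.991, 1.065], [0.0, 0.0, 0.0, 1.0]]
```

View pics/top0.png

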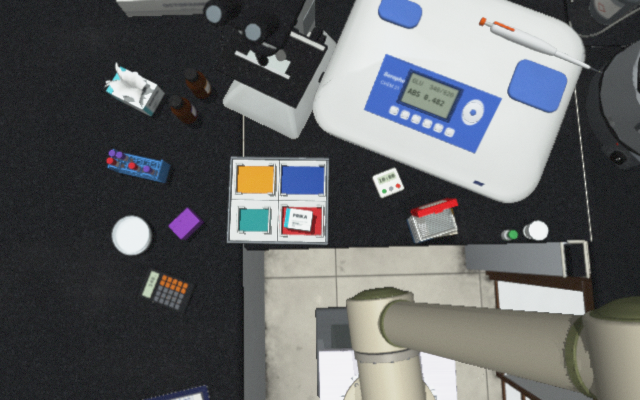

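View pics/scene0.png

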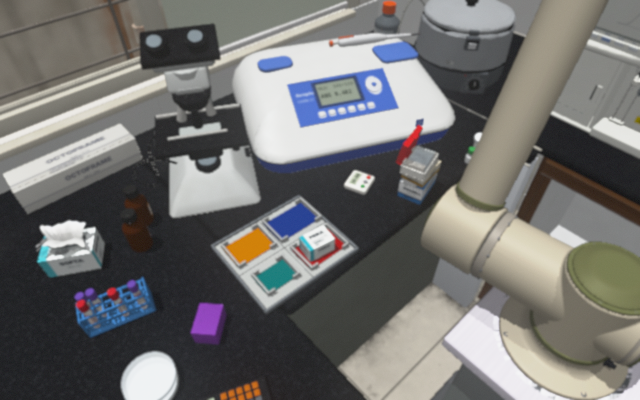

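The top view shows the organiser around (280,200), with amber, blue, teal and red bays. The lancet box is in the red bay at (300,218) and the stack is at (433,220) with its red lid open. The purple look-alike is at (184,223). I'll zoom in to measure.

```bash
cat > h.py <<'E'
import numpy as np,cv2
from rig import sensors,get_image
def ray(d,uv,z):
    K=np.array([[d['fx'],0,d['cx']],[0,d['fy'],d['cy']],[0,0,1]])
    p=cv2.undistortPoints(np.array(uv,float).reshape(-1,1,2),K,np.array(d['dist'])).reshape(-1,2)
    T=d['T'];r=np.c_[p[:,0],-p[:,1],-np.ones(len(p))]@T[:3,:3].T
    return T[:3,3]+r*((z-T[2,3])/r[:,2])[:,None]
def proj(d,P):
    T=d['T'];c=(np.array(P,float)-T[:3,3])@T[:3,:3];c[:,1:]*=-1
    K=np.array([[d['fx'],0,d['cx']],[0,d['fy'],d['cy']],[0,0,1]])
    return cv2.projectPoints(c,np.zeros(3),np.zeros(3),K,np.array(d['dist']))[0].reshape(-1,2)
def crop(d,x0,y0,w,h,k): return cv2.resize(d['img'][y0:y0+h,x0:x0+w,::-1],None,fx=k,fy=k,interpolation=cv2.INTER_CUBIC)
def box(d,c,yaw,L,W,z0,z1): # outline projections, W along x, L along y
    R=np.array([[np.cos(yaw),-np.sin(yaw)],[np.sin(yaw),np.cos(yaw)]])
    q=np.array([[W,L],[W,-L],[-W,-L],[-W,L]])/2@R.T+c
    return [proj(d,np.c_[q,np.full(4,z)]) for z in(z0,z1)]
def rect(d,lo,hi,z,hsv=True):
    m=cv2.inRange(cv2.cvtColor(d['img'],cv2.COLOR_RGB2HSV),np.array(lo),np.array(hi));return m
E
python3 - <<'E'
from h import *
d=get_image('top')
a=crop(d,222,150,112,98,7);b=crop(d,395,185,80,70,7)
cv2.imwrite('pics/a1.png',a)
s=get_image('scene')
c=np.vstack([b[:490,:560],]);e=crop(s,380,110,80,100,5)
o=np.zeros((500,800,3),np.uint8);o[:420,:400]=cv2.resize(b,(480,420))[:,:400];o[:500,400:800]=e;cv2.imwrite('pics/b1.png',o)
hsv=cv2.cvtColor(d['img'],cv2.COLOR_RGB2HSV);sub=np.zeros((400,640),np.uint8);sub[150:250,220:335]=1
for n,l,h in(('amber',14,24),('blue',108,125),('teal',82,96),('red',173,180)):
    m=cv2.inRange(hsv,np.array([l,110,60]),np.array([h,255,255]))*sub
    if n=='red': m|=cv2.inRange(hsv,np.array([0,110,60]),np.array([5,255,255]))*sub
    k,lab,st,ce=cv2.connectedComponentsWithStats(m);i=1+st[1:,4].argmax()
    q=np.argwhere(lab==i)[:,::-1].astype(float)+0
    r=cv2.minAreaRect(ray(d,q,0.009)[:,:2].astype(np.float32)*1000)
    print(n,st[i],np.round(r[0],1),np.round(r[1],1),round(r[2],1))
# organiser outline at wall top
print(np.round(ray(d,[[231.5,157],[328,158],[327.5,243],[228,243]],.022),4))
E
```

```text
amber [237 166  37  27 958] [561.  304.3] [88.8 65. ] 88.3
blue [ 281  166   43   28 1130] [555.4 188.1] [102.9  67.2] 86.8
teal [239 209  29  22 604] [461.2 309.5] [68.5 51.2] 88.5
red [282 207  39  28 456] [455.7 193. ] [92.5 65.6] 88.5
[[0.6148 0.3593 0.022 ]
 [0.6054 0.1232 0.022 ]
 [0.3993 0.1303 0.022 ]
 [0.4052 0.3677 0.022 ]]
```

View pics/a1.png

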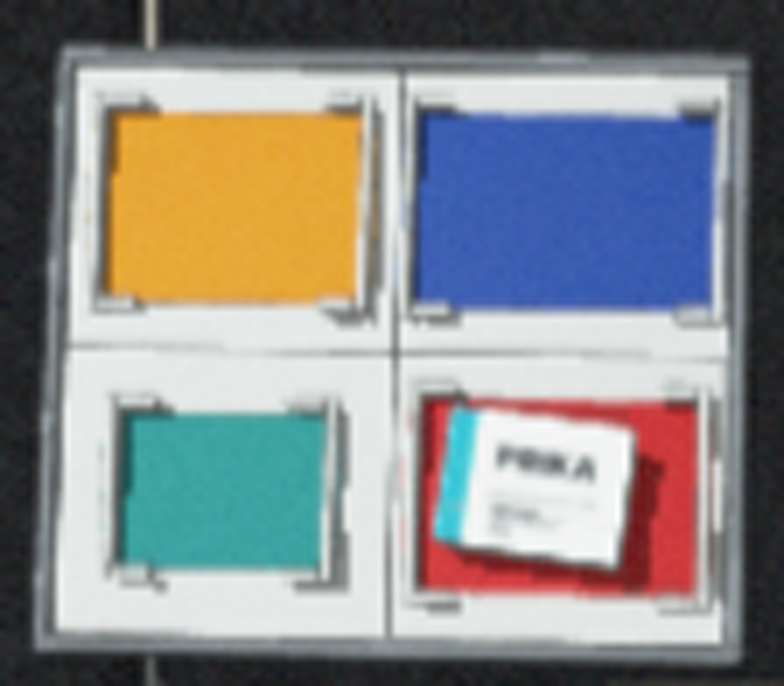

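View pics/b1.png

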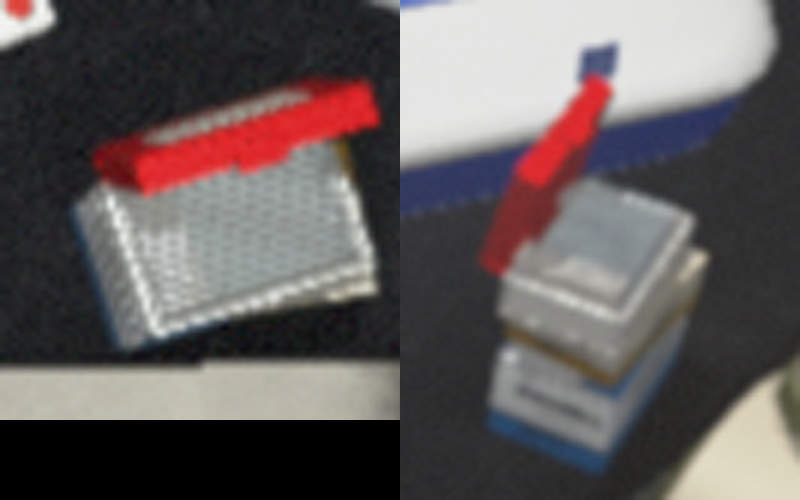

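```bash
python3 - <<'E'
from h import *
from scipy.optimize import least_squares
t=get_image('top');s=get_image('scene')
print(np.round(ray(t,[[420.8,240.5],[457.2,229.7],[412.8,216.7]],.102),4).tolist(),np.round(ray(s,[[425,173],[438.6,153.6],[401,166.4]],.102),4).tolist())
def w(p,x,y,z):
    c,sn=np.cos(p[2]),np.sin(p[2]);return [p[0]+c*x-sn*y,p[1]+sn*x+c*y,z]
def res(p,pr=False):
    a=proj(t,[w(p,-29,43,102),w(p,-29,-43,102),w(p,29,43,102)] and [np.array(w([p[0]*1000,p[1]*1000,p[2]],*v))/1000 for v in((-29,43,102),(-29,-43,102))])-[[420.8,240.5],[457.2,229.7]]
    b=proj(s,[np.array(w([p[0]*1000,p[1]*1000,p[2]],*v))/1000 for v in((-29,43,102),(-29,-43,102),(29,43,102))])-[[425,173],[438.6,153.6],[401,166.4]]
    return np.r_[a.ravel(),b.ravel()]
r=least_squares(res,[.41,-.18,.3]);print(r.x,np.degrees(r.x[2]),np.round(r.fun,1))
p=r.x
big=[]
for deg in(85,105):
  th=np.radians(deg)
  pts=[]
  for y in(43,-43):
    for S,T in((0,0),(58,0),(58,14),(0,14)):
      pts.append(np.array(w([p[0]*1000,p[1]*1000,p[2]],29-S*np.cos(th)+T*np.sin(th),y,102+S*np.sin(th)+T*np.cos(th)))/1000)
  row=[]
  for d,x0,y0 in((t,395,185),(s,380,110)):
    q=proj(d,pts);im=crop(d,x0,y0,80,100 if d is s else 70,5);im=cv2.copyMakeBorder(im,0,500-im.shape[0],0,0,0)[:300]
    q=((q-[x0,y0]+.5)*5).astype(np.int32)
    for o in(0,4):cv2.polylines(im,[q[o:o+4].reshape(-1,1,2)],True,(0,255,0) if o==0 else (255,255,0),1)
    bx=np.array([w([p[0]*1000,p[1]*1000,p[2]],*v) for v in((-29,43,102),(-29,-43,102),(29,-43,102),(29,43,102))])/1000
    cv2.polylines(im,[((proj(d,bx)-[x0,y0]+.5)*5).astype(np.int32).reshape(-1,1,2)],True,(255,0,255),1)
    row.append(im)
  big.append(np.hstack(row))
cv2.imwrite('pics/c1.png',np.vstack(big))
E
```

```text
[[0.3969, -0.073, 0.102], [0.4184, -0.1539, 0.102], [0.4496, -0.0583, 0.102]] [[0.3994, -0.0754, 0.102], [0.4205, -0.1532, 0.102], [0.4502, -0.0529, 0.102]]
[ 0.43619717 -0.10515799  0.28041826] 16.066782858371703 [-0.5  0.2  0.2 -0.8  0.   1.4  0.4 -0.2  0.2 -1. ]
```

View pics/c1.png

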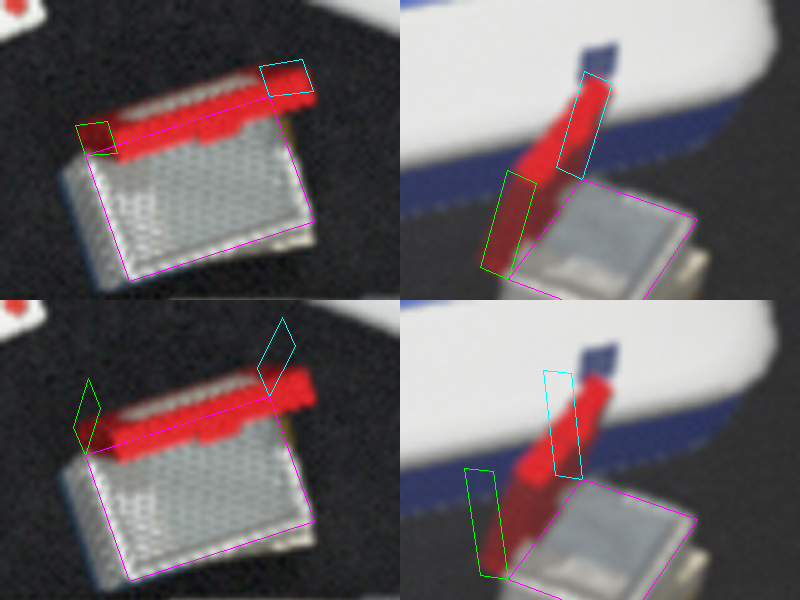

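The lid stands at about 75°, leaning inwards. The case is at about (0.436,-0.106) with yaw 16°. The bay grid yaw is about -2.8°. Next I'll work out the lid push.

```bash
cat >> h.py <<'E'
def mv(tg): # tg: list of (x,y,z,yaw of y_tool in deg); prints rows
    s=sensors.observe();R=np.array(s['tool_rot']);p=np.array(s['position'])
    Rn=R
    y0=np.degrees(np.arctan2(R[1,1],R[0,1]))
    print('t',round(s['time_s'],2),'pos',np.round(p,4),'yaw',round(y0,2),'w',round(s['grip_width'],4))
    for x,y,z,a in tg:
        c,sn=np.cos(np.radians(a)),np.sin(np.radians(a))
        T=np.array([[0,c,-(-sn)*-1],[0,sn,-c],[-1,0,0]],float); T[:,2]=np.cross(T[:,0],T[:,1])
        rv=cv2.Rodrigues(R.T@T)[0].ravel()
        print([round(float(v),2) for v in np.r_[R.T@(np.array([x,y,z])-p)/.025,np.degrees(rv)/6]])
def loc(c,yaw,x,y): a=np.radians(yaw);return c[0]+np.cos(a)*x-np.sin(a)*y,c[1]+np.sin(a)*x+np.cos(a)*y
E
python3 - <<'E'
from h import *
C=(.436,-.106)
X=lambda l:loc(C,16,l,0)
mv([(*X(.072),.256,16),(*X(.072),.174,16)])
t=get_image('top');print(ray(t,[[400,184],[430,191],[475,202]],.1).round(3).tolist())
E
```

```text
t 0.3 pos [ 0.1708 -0.5227  0.2561] yaw -71.91 w 0.0855
[0.01, -12.44, -18.14, -14.65, -0.0, 0.0]
[3.29, -12.44, -18.14, -14.65, -0.0, 0.0]
[[0.524, -0.034, 0.1], [0.506, -0.1, 0.1], [0.479, -0.198, 0.1]]
```

{"op": "arm_command", "data": {
  "plan": [
    [[0,-3,-4,-1.4,0,0],[0,-6,-8,-2.8,0,0],[0,-8,-11,-4.2,0,0],[0,-9,-13,-5.6,0,0],[0,-10.5,-15,-7,0,0],[0,-11.5,-17,-8.5,0,0],[0,-12.44,-18.14,-10,0,0],[0,-12.44,-18.14,-11.4,0,0],[0,-12.44,-18.14,-12.8,0,0],[0,-12.44,-18.14,-14.65,0,0]]
  ],
  "jaw": 1,
  "newtons": 40
}}

```text
time_s: 1.35
position: [0.4753, -0.1238, 0.2565]
tool_rot: [[0.0, 0.973, 0.232], [-0.0, 0.232, -0.973], [-1.0, 0.0, 0.0]]
ft_force: [0.2, -1.2, 0.5]
grip_width: 0.0002
```

```bash
python3 - <<'E'
from h import *
C=(.436,-.106)
X=lambda l:loc(C,16,l,0)
mv([(*X(.066),.256,16),(*X(.066),.176,16),(*X(.042),.174,16)])
t=get_image('top');w=get_image('wrist')
cv2.imwrite('pics/w1.png',np.hstack([cv2.resize(w['img'],(480,300)),cv2.resize(t['img'][120:270,380:540],(320,300))])[:,:,::-1])
E
```

```text
t 1.35 pos [ 0.4753 -0.1238  0.2565] yaw 13.42 w 0.0002
[0.02, 1.27, -1.18, -0.43, 0.0, -0.0]
[3.22, 1.27, -1.18, -0.43, 0.0, -0.0]
[3.3, 0.31, -1.13, -0.43, 0.0, -0.0]
```

View pics/w1.png

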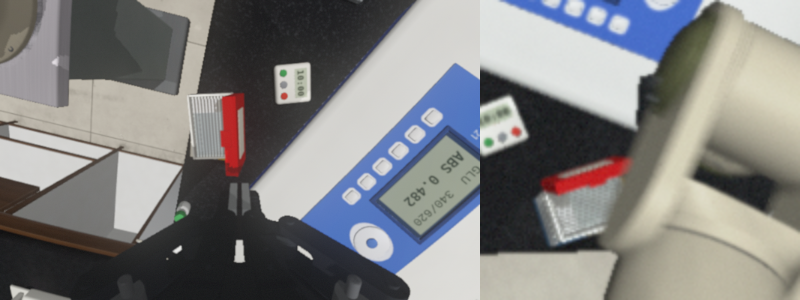

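{"op": "arm_command", "data": {
  "plan": [
    [[0,0,0,0,0,0],[0,0,0,0,0,0]]
  ]
}}

```text
time_s: 1.65
position: [0.4739, -0.1264, 0.2563]
tool_rot: [[-0.0, 0.975, 0.224], [-0.0, 0.224, -0.975], [-1.0, -0.0, 0.0]]
ft_force: [0.8, -0.0, -0.1]
grip_width: 0.0001
```

```bash
python3 - <<'E'
from h import *
C=(.436,-.106)
X=lambda l:loc(C,16,l,0)
mv([(*X(.068),.256,16),(*X(.068),.178,16),(*X(.045),.176,16)])
E
```

```text
t 1.65 pos [ 0.4739 -0.1264  0.2563] yaw 12.95 w 0.0001
[0.01, 1.42, -1.28, -0.51, 0.0, 0.0]
[3.13, 1.42, -1.28, -0.51, 0.0, 0.0]
[3.21, 0.5, -1.23, -0.51, 0.0, 0.0]
```

{"op": "arm_command", "data": {
  "plan": [
    [[0,1.42,-1.28,-0.5,0,0],[0,1.42,-1.28,-0.5,0,0],[1.5,1.42,-1.28,-0.5,0,0],[3.13,1.42,-1.28,-0.5,0,0],[3.13,1.42,-1.28,-0.5,0,0],[3.13,1.42,-1.28,-0.5,0,0]]
  ]
}}

```text
time_s: 2.25
position: [0.5016, -0.0877, 0.179]
tool_rot: [[-0.0, 0.962, 0.275], [-0.0, 0.275, -0.962], [-1.0, -0.0, 0.0]]
ft_force: [0.2, -0.9, 1.3]
grip_width: 0.0004
```

```bash
python3 - <<'E'
from h import *
C=(.436,-.106)
L=[]
for th in (75,65,55,45,35,25,15,7,0):
    a=np.radians(th);S=.046
    x=.029-S*np.cos(a)+.014*np.sin(a)+.0145;z=.102+S*np.sin(a)+.014*np.cos(a)+.025
    L.append((*loc(C,16,x,0),z,16))
mv(L)
E
```

```text
t 2.25 pos [ 0.5016 -0.0877  0.179 ] yaw 15.94 w 0.0004
[0.16, -0.92, -0.02, -0.01, 0.0, 0.0]
[0.18, -1.26, -0.02, -0.01, 0.0, 0.0]
[0.25, -1.58, -0.02, -0.01, 0.0, 0.0]
[0.38, -1.89, -0.02, -0.01, 0.0, 0.0]
[0.57, -2.17, -0.02, -0.01, 0.0, 0.0]
[0.79, -2.42, -0.02, -0.01, 0.0, 0.0]
[1.06, -2.62, -0.02, -0.01, 0.0, 0.0]
[1.3, -2.74, -0.02, -0.01, 0.0, 0.0]
[1.52, -2.83, -0.02, -0.01, 0.0, 0.0]
```

{"op": "arm_command", "data": {
  "plan": [
    [[0.14,-0.5,0,0,0,0],[0.16,-0.92,0,0,0,0],[0.18,-1.26,0,0,0,0],[0.25,-1.58,0,0,0,0],[0.38,-1.89,0,0,0,0],[0.57,-2.17,0,0,0,0],[0.79,-2.42,0,0,0,0],[1.06,-2.62,0,0,0,0],[1.3,-2.74,0,0,0,0],[1.44,-2.83,0,0,0,0]]
  ]
}}

```text
time_s: 3.25
position: [0.4334, -0.106, 0.1413]
tool_rot: [[-0.001, 0.961, 0.277], [0.001, 0.277, -0.961], [-1.0, -0.001, -0.001]]
ft_force: [0.3, 0.4, -0.6]
grip_width: 0.0003
```

{"op": "arm_command", "data": {
  "plan": [
    [[0.04,0,0,0,0,0],[0.08,0,0,0,0,0],[0.08,0,0,0,0,0]]
  ]
}}

```text
time_s: 3.55
position: [0.4337, -0.106, 0.1409]
tool_rot: [[0.0, 0.961, 0.277], [-0.0, 0.277, -0.961], [-1.0, -0.0, 0.0]]
ft_force: [-5.0, 1.6, 13.3]
grip_width: -0.0001
```

{"op": "arm_command", "data": {
  "plan": [
    [[-2,0,0,0,0,0],[-4,0,0,0,0,0],[-6,0,2,0,0,0],[-6,0,4,0,0,0],[-6,0,6,0,0,0],[-6,0,6,0,0,0],[-6,0,6,0,0,0]]
  ],
  "jaw": 0
}}

```text
time_s: 4.25
position: [0.4756, -0.2523, 0.2893]
tool_rot: [[-0.0, 0.962, 0.274], [0.0, 0.274, -0.962], [-1.0, -0.0, -0.0]]
ft_force: [0.3, 0.3, -0.1]
grip_width: 0.0854
```

```bash
python3 - <<'E'
from h import *
t=get_image('top');w=get_image('wrist');s=get_image('scene')
o=np.zeros((600,800,3),np.uint8)
o[:350,:400]=crop(t,395,185,80,70,5);o[:500,400:]=crop(s,380,110,80,100,5);o[350:,:400]=cv2.resize(w['img'][:,:,::-1],(400,250))
cv2.imwrite('pics/d1.png',o)
E
```

```text
(no output)
```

View pics/d1.png

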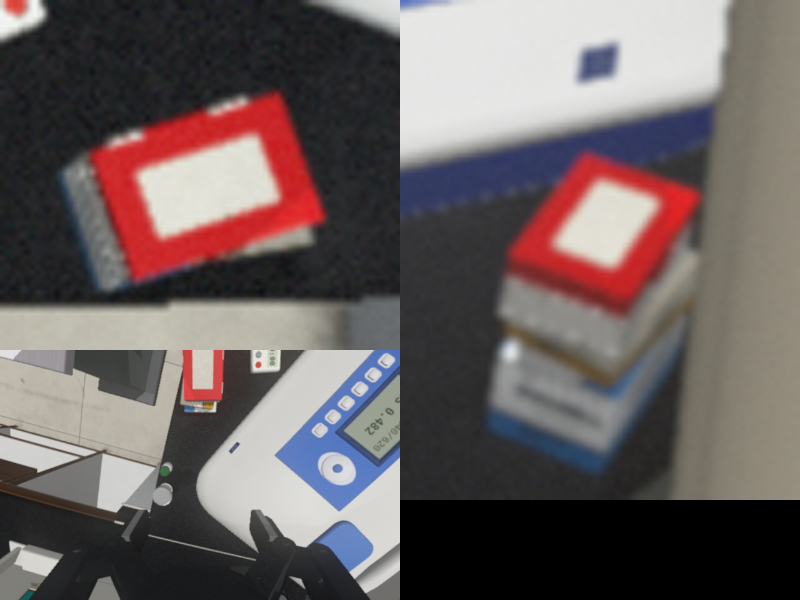

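The lid is shut flat, with the red top outlined at top-crop corners (92,148), (283,93), (325,220) and (132,278). Now I'll locate the case, lancet box and lower boxes precisely.

```bash
python3 - <<'E'
from h import *
t=get_image('top')
def show(n,P,z):
    q=ray(t,P,z)[:,:2]*1000
    e=np.roll(q,-1,0)-q
    print(n,'c',q.mean(0).round(1),'edges',np.linalg.norm(e,axis=1).round(1),'ang',np.degrees(np.arctan2(e[:,1],e[:,0])).round(1))
o=lambda L,x,y,k:[((u)/k+x-.5+.5/k,(v)/k+y-.5+.5/k) for u,v in L]
show('case',o([(92,148),(283,93),(325,220),(132,278)],395,185,5),.116)
show('lancet',o([(452,405),(637,425),(620,570),(435,540)],222,150,7),.047)
hsv=cv2.cvtColor(t['img'],cv2.COLOR_RGB2HSV);m=cv2.inRange(hsv,np.array([0,130,90]),np.array([6,255,255]))|cv2.inRange(hsv,np.array([172,130,90]),np.array([180,255,255]))
m[:, :405]=0;m[:195]=0;m[245:]=0
q=np.argwhere(m)[:,::-1];r=cv2.minAreaRect((ray(t,q,.116)[:,:2]*1000).astype(np.float32));print('casemask',r)
# lower stack predicted outlines over scene & top
s=get_image('scene');im=[]
for d,x0,y0,w,h,k in((t,395,185,80,70,5),(s,380,110,80,100,5)):
    a=crop(d,x0,y0,w,h,k)
    for c,yaw,L,W,z0,z1,col in(((.436,-.106),16,86,58,80,116,(0,255,255)),((.436,-.106),106,80,58,50,80,(255,0,255)),((.436,-.106),16,95,60,0,50,(0,255,0))):
        for p in box(d,c,np.radians(yaw),L/1e3,W/1e3,z0/1e3,z1/1e3): cv2.polylines(a,[((p-[x0,y0]+.5)*k).astype(np.int32).reshape(-1,1,2)],True,col,1)
    im.append(cv2.copyMakeBorder(a,0,500-a.shape[0],0,0,0))
cv2.imwrite('pics/e1.png',np.hstack(im))
mv([(.455,.193,.25,-12)])
E
```

```text
case c [ 436.6 -105.4] edges [87.1 57.6 87.7 58.5] ang [ -75.5 -165.4  105.1   14.1]
lancet c [456.5 197.6] edges [62.4 48.8 62.5 45.6] ang [-97.7 172.   79.3  -8.1]
casemask ((436.9829406738281, -104.69348907470703), (62.70361328125, 88.8528060913086), 16.002830505371094)
t 4.5 pos [ 0.4751 -0.249   0.2903] yaw 16.14 w 0.0854
[1.61, 4.14, -17.21, 4.69, -0.0, -0.0]
```

View pics/e1.png

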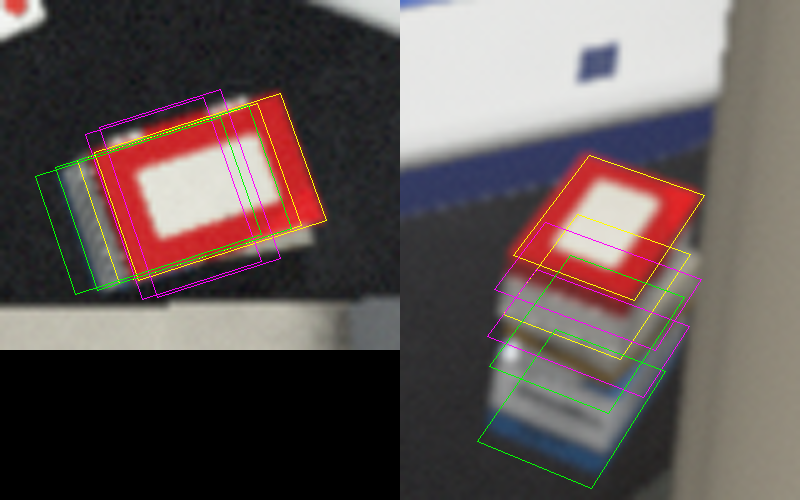

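Case pose confirmed at (0.4366,-0.105), yaw about 15.5°. The lancet box is at (0.4565,0.1976), yaw about -8.5°, and its sizes match. Lancet first.

```bash
python3 - <<'E'
from h import *
mv([(.4565,.1976,.25,-8.5),(.4565,.1976,.09,-8.5),(.4565,.1976,.04,-8.5)])
E
```

```text
t 4.5 pos [ 0.4751 -0.249   0.2903] yaw 16.14 w 0.0854
[1.61, 4.25, -17.37, 4.11, -0.0, -0.0]
[8.01, 4.25, -17.37, 4.11, -0.0, -0.0]
[10.01, 4.25, -17.37, 4.11, -0.0, -0.0]
```

{"op": "arm_command", "data": {
  "plan": [
    [[0.6,0.6,-2,0.5,0,0],[0.8,1,-4,1,0,0],[1,1.5,-6,1.5,0,0],[1.2,2,-8,2,0,0],[1.4,2.5,-10,2.5,0,0],[1.6,3,-12,3,0,0],[1.6,3.4,-14,3.5,0,0],[1.6,3.8,-16,4.1,0,0],[1.6,4.25,-17.37,4.1,0,0],[1.6,4.25,-17.37,4.1,0,0]]
  ]
}}

```text
time_s: 5.5
position: [0.4554, 0.2018, 0.2503]
tool_rot: [[0.0, 0.99, -0.141], [0.001, -0.141, -0.99], [-1.0, 0.0, -0.001]]
ft_force: [0.5, -1.4, -0.3]
grip_width: 0.0853
```

```bash
python3 - <<'E'
from h import *
w=get_image('wrist');im=w['img'][:,:,::-1].copy()
for c,y,L,W,z in (((.4565,.1976),-8.5,62,45,47),((.4612,.309),-2.8,72,55,9),((.4556,.1932),-2.8,96,68,9),((.561,.3042),-2.8,90,68,9),((.5554,.1884),-2.8,105,70,9)):
    p=box(w,c,np.radians(y),L/1e3,W/1e3,z/1e3,z/1e3)[0];cv2.polylines(im,[(p*16).astype(np.int32).reshape(-1,1,2)],True,(0,255,0),1,cv2.LINE_AA,4)
cv2.imwrite('pics/f1.png',im)
mv([(.4565,.1976,.09,-8.5),(.4565,.1976,.04,-8.5)])
E
```

```text
t 5.55 pos [0.4559 0.1994 0.2502] yaw -8.19 w 0.0852
[6.41, 0.03, 0.07, 0.05, -0.0, -0.0]
[8.41, 0.03, 0.07, 0.05, -0.0, -0.0]
```

View pics/f1.png

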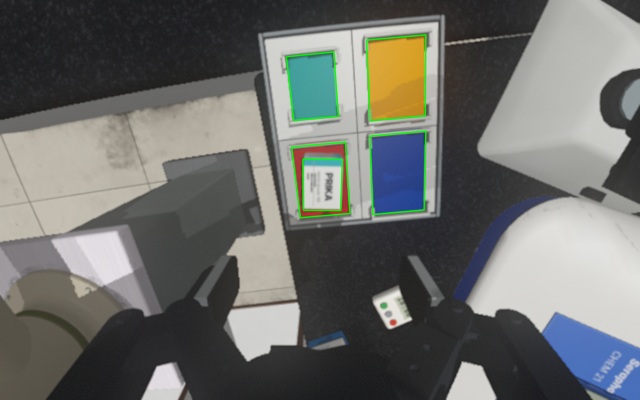

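The projected outlines match the floors and the lancet box within about 1-2 px. Descending to grasp.

{"op": "arm_command", "data": {
  "plan": [
    [[2,0.03,0.07,0,0,0],[4,0.03,0.07,0,0,0],[6,0.03,0.07,0,0,0],[7.4,0.03,0.07,0,0,0],[8.4,0.03,0.07,0,0,0],[8.4,0.03,0.07,0,0,0],[8.4,0.03,0.07,0,0,0]]
  ]
}}

```text
time_s: 6.25
position: [0.4579, 0.1942, 0.0409]
tool_rot: [[0.0, 0.989, -0.149], [-0.0, -0.149, -0.989], [-1.0, 0.0, -0.0]]
ft_force: [-0.4, 0.1, 0.2]
grip_width: 0.0852
```

{"op": "arm_command", "data": {
  "plan": [
    [[0,0,0,0,0,0],[0,0,0,0,0,0],[0,0,0,0,0,0],[0,0,0,0,0,0],[0,0,0,0,0,0],[0,0,0,0,0,0]]
  ],
  "jaw": 1,
  "newtons": 30
}}

```text
time_s: 6.85
position: [0.4581, 0.1947, 0.0412]
tool_rot: [[0.002, 0.989, -0.148], [0.0, -0.148, -0.989], [-1.0, 0.002, -0.001]]
ft_force: [-0.5, -1.2, 7.9]
grip_width: 0.0448
```

```bash
python3 - <<'E'
from h import *
mv([(.4565,.1976,.11,-8.5),(.4612,.309,.11,-2.8),(.4612,.309,.041,-2.8)])
E
```

```text
t 6.85 pos [0.4581 0.1947 0.0412] yaw -8.53 w 0.0448
[-2.75, -0.08, -0.11, -0.01, -0.0, -0.02]
[-2.75, -0.55, -4.54, -0.96, -0.0, -0.02]
[0.01, -0.56, -4.54, -0.96, -0.0, -0.02]
```

{"op": "arm_command", "data": {
  "plan": [
    [[-1,0,0,0,0,0],[-2.5,0,0,0,0,0],[-2.5,-0.3,-1.5,-0.5,0,0],[-2.5,-0.4,-3,-0.95,0,0],[-2.5,-0.55,-4.4,-0.95,0,0],[-2.5,-0.55,-4.4,-0.95,0,0],[-2.5,-0.55,-4.4,-0.95,0,0],[-2.5,-0.55,-4.4,-0.95,0,0]]
  ]
}}

```text
time_s: 7.65
position: [0.4602, 0.3048, 0.1026]
tool_rot: [[-0.0, 0.999, -0.05], [-0.0, -0.05, -0.999], [-1.0, -0.0, 0.0]]
ft_force: [0.5, -0.2, -1.0]
grip_width: 0.0452
```

```bash
python3 - <<'E'
from h import *
mv([(.4612,.306,.041,-2.8)])
E
```

```text
t 7.65 pos [0.4602 0.3048 0.1026] yaw -2.86 w 0.0452
[2.47, 0.04, -0.05, -0.01, 0.0, 0.0]
```

{"op": "arm_command", "data": {
  "plan": [
    [[0.8,0.04,-0.05,0,0,0],[1.6,0.04,-0.05,0,0,0],[2.1,0.04,-0.05,0,0,0],[2.43,0.04,-0.05,0,0,0],[2.43,0.04,-0.05,0,0,0],[2.43,0.04,-0.05,0,0,0]]
  ]
}}

```text
time_s: 8.25
position: [0.4617, 0.3065, 0.0421]
tool_rot: [[0.001, 0.999, -0.05], [0.0, -0.05, -0.999], [-1.0, 0.001, -0.0]]
ft_force: [-0.1, -0.8, -0.8]
grip_width: 0.0443
```

{"op": "arm_command", "data": {
  "plan": [
    [[0,0,0,0,0,0],[0,0,0,0,0,0],[0,0,0,0,0,0],[-0.5,0,0,0,0,0],[-2.5,0,0,0,0,0],[-4.5,0,0,0,0,0],[-6.5,0,0,0,0,0],[-6.5,0,0,0,0,0]]
  ],
  "jaw": 0.2
}}

```text
time_s: 9.05
position: [0.4634, 0.3076, 0.2121]
tool_rot: [[0.013, 0.999, -0.049], [0.005, -0.049, -0.999], [-1.0, 0.013, -0.006]]
ft_force: [0.5, -0.0, -1.4]
grip_width: 0.0684
```

```bash
python3 - <<'E'
from h import *
w=get_image('wrist');im=w['img'][:,:,::-1].copy()
for c,y,L,W,z in (((.4612,.309),-2.8,62,45,47),((.4612,.309),-2.8,72,55,9)):
    p=box(w,c,np.radians(y),L/1e3,W/1e3,z/1e3,z/1e3)[0];cv2.polylines(im,[(p*16).astype(np.int32).reshape(-1,1,2)],True,(0,255,0),1,cv2.LINE_AA,4);print(p.mean(0))
cv2.imwrite('pics/g1.png',im)
mv([(.4366,-.105,.25,15.5),(.4366,-.105,.107,15.5)])
E
```

```text
[316.57072929 189.6442075 ]
[316.45154465 180.76775656]
t 9.1 pos [0.4623 0.3071 0.2085] yaw -2.82 w 0.0683
[-1.72, -0.2, 16.51, -3.05, -0.02, -0.07]
[4.0, -0.24, 16.53, -3.05, -0.02, -0.07]
```

View pics/g1.png

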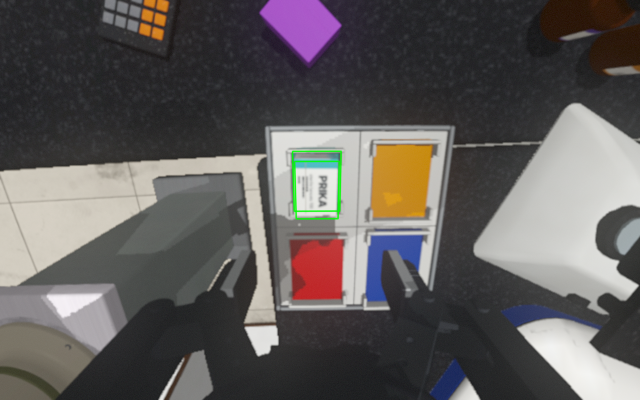

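The lancet box sits in the teal bay and its outline agrees. Now the case.

{"op": "arm_command", "data": {
  "plan": [
    [[-1.7,0,2,-0.4,0,0],[-1.7,0,4,-0.8,0,0],[-1.7,0,6,-1.2,0,0],[-1.7,0,8,-1.6,0,0],[-1.7,0,10,-2,0,0],[-1.7,0,12,-2.4,0,0],[-1.7,0,14,-2.8,0,0],[-1.7,-0.2,16,-3.05,0,0],[-1.7,-0.2,16.5,-3.05,0,0],[-1.7,-0.2,16.5,-3.05,0,0]]
  ],
  "jaw": 0
}}

```text
time_s: 10.1
position: [0.4354, -0.1077, 0.2461]
tool_rot: [[-0.002, 0.965, 0.262], [0.0, 0.262, -0.965], [-1.0, -0.001, -0.001]]
ft_force: [0.9, 0.7, -0.0]
grip_width: 0.0855
```

{"op": "arm_command", "data": {
  "plan": [
    [[0,0,0,0,0,0],[0,0,0,0,0,0]]
  ]
}}

```text
time_s: 10.3
position: [0.4359, -0.1041, 0.2466]
tool_rot: [[-0.001, 0.964, 0.268], [0.001, 0.268, -0.964], [-1.0, -0.001, -0.001]]
ft_force: [-0.3, -0.4, -0.1]
grip_width: 0.0856
```

```bash
python3 - <<'E'
from h import *
mv([(.4366,-.105,.17,15.5),(.4366,-.105,.104,15.5)])
E
```

```text
t 10.3 pos [ 0.4359 -0.1041  0.2466] yaw 15.52 w 0.0856
[3.06, 0.02, 0.05, 0.0, -0.01, 0.0]
[5.7, 0.02, 0.05, 0.0, -0.01, 0.0]
```

{"op": "arm_command", "data": {
  "plan": [
    [[2,0.02,0.05,0,0,0],[3.5,0.02,0.05,0,0,0],[4.5,0.02,0.05,0,0,0],[5.2,0.02,0.05,0,0,0],[5.7,0.02,0.05,0,0,0],[5.7,0.02,0.05,0,0,0],[5.7,0.02,0.05,0,0,0]]
  ]
}}

```text
time_s: 11.0
position: [0.4371, -0.1054, 0.1047]
tool_rot: [[0.0, 0.963, 0.268], [0.0, 0.268, -0.963], [-1.0, 0.0, -0.0]]
ft_force: [0.0, 1.1, 0.4]
grip_width: 0.0856
```

{"op": "arm_command", "data": {
  "plan": [
    [[0,0,0,0,0,0],[0,0,0,0,0,0],[0,0,0,0,0,0],[0,0,0,0,0,0],[0,0,0,0,0,0],[0,0,0,0,0,0]]
  ],
  "jaw": 1,
  "newtons": 30
}}

```text
time_s: 11.6
position: [0.4373, -0.1062, 0.1051]
tool_rot: [[0.002, 0.964, 0.267], [-0.001, 0.267, -0.964], [-1.0, 0.002, 0.001]]
ft_force: [1.4, 2.6, 7.8]
grip_width: 0.0579
```

{"op": "arm_command", "data": {
  "plan": [
    [[-0.4,0,0,0,0,0],[-1.2,0,0,0,0,0],[-2.4,0,0,0,0,0],[-4,0,0,0,0,0],[-4,0,-2,0.4,0,0],[-4,0,-4,0.8,0,0],[-4,0,-6,1.2,0,0],[-4,0,-6,1.2,0,0],[-4,0,-6,1.2,0,0],[-4,0,-6,1.2,0,0]]
  ]
}}

```text
time_s: 12.6
position: [0.3972, 0.0378, 0.2046]
tool_rot: [[0.0, 0.99, 0.143], [-0.0, 0.143, -0.99], [-1.0, 0.0, 0.0]]
ft_force: [-0.2, -0.1, -2.5]
grip_width: 0.0577
```

```bash
python3 - <<'E'
from h import *
t=get_image('top');s=get_image('scene');w=get_image('wrist')
o=np.zeros((600,800,3),np.uint8)
o[:420,:400]=crop(t,395,190,67,70,6)[:420,:400];o[:500,400:]=crop(s,380,110,80,100,5);o[420:,:288]=cv2.resize(w['img'][:,:,::-1],(288,180))
o[500:,420:]=cv2.resize(crop(s,240,190,200,60,2),(380,100));
cv2.imwrite('pics/k1.png',o)
mv([(.4556,.1932,.2,-2.8),(.4556,.1932,.036,-2.8)])
E
```

```text
t 12.75 pos [0.3972 0.0374 0.2043] yaw 8.16 w 0.0576
[0.17, 3.2, -5.84, 1.83, 0.0, 0.0]
[6.73, 3.2, -5.84, 1.83, 0.0, 0.0]
```

View pics/k1.png

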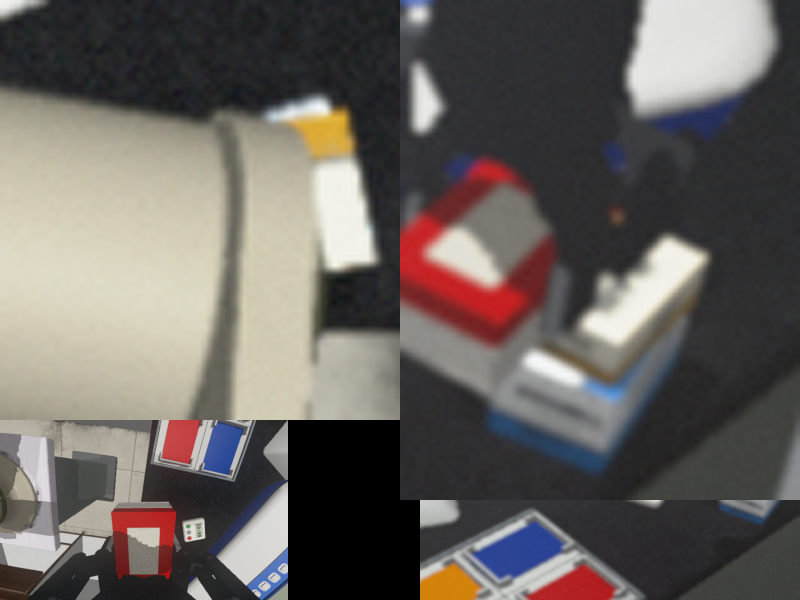

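The case is held with its lid shut, and the carton and swab box are still stacked. Moving it to the red bay.

{"op": "arm_command", "data": {
  "plan": [
    [[0,1,-2,0.6,0,0],[0,2,-4,1.2,0,0],[0,3.2,-5.8,1.83,0,0],[0,3.2,-5.8,1.83,0,0],[2,3.2,-5.8,1.83,0,0],[4,3.2,-5.8,1.83,0,0],[5,3.2,-5.8,1.83,0,0],[5,3.2,-5.8,1.83,0,0],[5,3.2,-5.8,1.83,0,0]]
  ]
}}

```text
time_s: 13.65
position: [0.4559, 0.1928, 0.08]
tool_rot: [[0.0, 0.999, -0.048], [-0.0, -0.048, -0.999], [-1.0, 0.0, -0.0]]
ft_force: [0.9, -0.3, -0.9]
grip_width: 0.0578
```

```bash
python3 - <<'E'
from h import *
mv([(.4556,.1922,.0355,-2.8)])
E
```

```text
t 13.65 pos [0.4559 0.1928 0.08  ] yaw -2.76 w 0.0578
[1.78, -0.01, 0.03, 0.01, -0.0, -0.0]
```

{"op": "arm_command", "data": {
  "plan": [
    [[0.6,0,0.03,0,0,0],[1.2,0,0.03,0,0,0],[1.6,0,0.03,0,0,0],[1.78,0,0.03,0,0,0],[1.8,0,0.03,0,0,0],[1.8,0,0.03,0,0,0]]
  ]
}}

```text
time_s: 14.25
position: [0.4556, 0.1927, 0.035]
tool_rot: [[0.001, 0.999, -0.047], [0.0, -0.047, -0.999], [-1.0, 0.001, -0.0]]
ft_force: [0.3, -0.1, -2.1]
grip_width: 0.0576
```

{"op": "arm_command", "data": {
  "plan": [
    [[0,0,0,0,0,0],[0,0,0,0,0,0],[0,0,0,0,0,0],[-0.5,0,0,0,0,0],[-2.5,0,0,0,0,0],[-4.5,0,0,0,0,0],[-7,0,0,0,0,0],[-7,0,0,0,0,0],[-7,0,0,0,0,0]]
  ],
  "jaw": 0.12
}}

```text
time_s: 15.15
position: [0.4558, 0.1929, 0.2116]
tool_rot: [[0.005, 0.999, -0.047], [0.001, -0.047, -0.999], [-1.0, 0.005, -0.001]]
ft_force: [-0.6, 1.0, -0.1]
grip_width: 0.075
```

```bash
python3 - <<'E'
from h import *
t=get_image('top');w=get_image('wrist')
im=w['img'][:,:,::-1].copy()
for c,y,L,W,z in (((.4556,.1932),-2.8,86,58,45),((.4612,.309),-2.8,62,45,47)):
    p=box(w,c,np.radians(y),L/1e3,W/1e3,z/1e3,z/1e3)[0];cv2.polylines(im,[(p*16).astype(np.int32).reshape(-1,1,2)],True,(0,255,0),1,cv2.LINE_AA,4)
im=cv2.resize(im,(576,360));o=np.zeros((600,800,3),np.uint8);o[:360,:576]=im
o[360:,:]=np.hstack([cv2.resize(crop(t,395,190,70,60,4),(280,240)),cv2.resize(im[60:,:],(520,240))])
o[360:,280:]=cv2.resize(crop(t,395,190,70,60,8),(520,240*1))[:240]
cv2.imwrite('pics/l1.png',o);mv([])
E
```

```text
t 15.25 pos [0.4547 0.1926 0.2085] yaw -2.72 w 0.0752
```

View pics/l1.png

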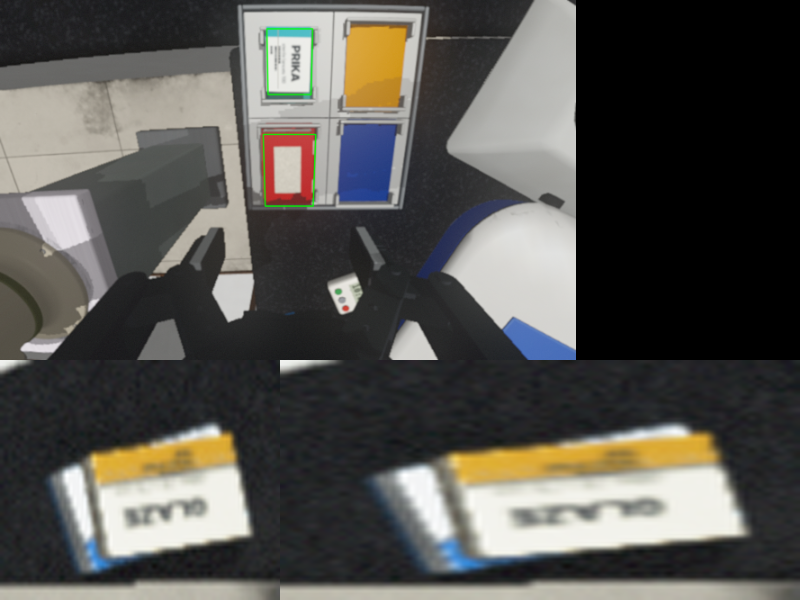

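```bash
python3 - <<'E'
from h import *
t=get_image('top')
def show(n,P,z):
    q=ray(t,P,z)[:,:2]*1000;e=np.roll(q,-1,0)-q
    print(n,'c',q.mean(0).round(1),'edges',np.linalg.norm(e,axis=1).round(1),'ang',np.degrees(np.arctan2(e[:,1],e[:,0])).round(1))
o=lambda L,x,y,k:[(u/k+x-.5+.5/k,v/k+y-.5+.5/k) for u,v in L]
show('carton',o([(90,95),(232,73),(252,173),(105,198)],395,190,4),.080)
hsv=cv2.cvtColor(t['img'],cv2.COLOR_RGB2HSV);m=cv2.inRange(hsv,np.array([14,100,90]),np.array([26,255,255]))
m[:,:400]=0;m[:195]=0;m[245:]=0
q=np.argwhere(m)[:,::-1];print(len(q),cv2.minAreaRect((ray(t,q,.08)[:,:2]*1000).astype(np.float32)))
s=get_image('scene');o=[]
for d,x0,y0,w,h,k in((t,405,195,57,50,7),(s,395,140,57,70,7)):
    o.append(cv2.copyMakeBorder(crop(d,x0,y0,w,h,k),0,490-h*k,0,0,0))
cv2.imwrite('pics/m1.png',np.hstack(o))
E
```

```text
carton c [ 435.2 -116.5] edges [81.3 57.1 83.8 58.3] ang [ -82.7 -172.4   98.1    5.1]
266 ((456.6618957519531, -114.22756958007812), (17.861913681030273, 80.35292053222656), 7.625200271606445)
```

View pics/m1.png

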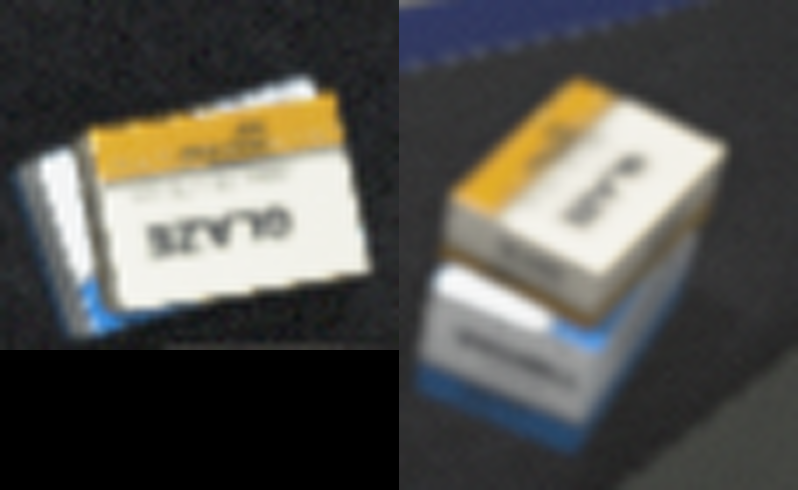

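Pictures so far: 13. The carton top shows at corners (90,130), (338,95), (370,270) and (120,312). That puts it at (0.435,-0.1155), yaw 7.6°, with sizes matching 80x58. The swab box sticks out on the +y side. Now to grasp the carton.

```bash
python3 - <<'E'
from h import *
mv([(.435,-.1155,.21,7.6),(.435,-.1155,.077,7.6)])
E
```

```text
t 15.35 pos [0.4546 0.1926 0.2078] yaw -2.72 w 0.0751
[-0.08, -0.2, 12.35, -1.72, 0.0, 0.03]
[5.24, -0.18, 12.34, -1.72, 0.0, 0.03]
```

{"op": "arm_command", "data": {
  "plan": [
    [[0,0,2,-0.4,0,0],[0,0,4,-0.8,0,0],[0,0,6,-1.2,0,0],[0,-0.1,8,-1.6,0,0],[0,-0.2,10,-1.72,0,0],[0,-0.2,11.6,-1.72,0,0],[0,-0.2,12.35,-1.72,0,0],[0,-0.2,12.35,-1.72,0,0],[1,-0.2,12.35,-1.72,0,0],[1,-0.2,12.35,-1.72,0,0]]
  ],
  "jaw": 0
}}

```text
time_s: 16.35
position: [0.4342, -0.114, 0.1817]
tool_rot: [[-0.006, 0.991, 0.133], [0.003, 0.133, -0.991], [-1.0, -0.005, -0.004]]
ft_force: [-0.0, 0.5, 0.6]
grip_width: 0.0852
```

```bash
python3 - <<'E'
from h import *
get_image('top')
mv([(.435,-.1155,.077,7.6)])
E
```

```text
t 16.4 pos [ 0.4349 -0.1143  0.1831] yaw 7.65 w 0.0849
[4.24, 0.01, 0.06, 0.01, -0.03, 0.03]
```

{"op": "arm_command", "data": {
  "plan": [
    [[1.5,0,0.05,0,0,0],[2.8,0,0.05,0,0,0],[3.6,0,0.05,0,0,0],[4.24,0,0.05,0,0,0],[4.24,0,0.05,0,0,0],[4.24,0,0.05,0,0,0]]
  ]
}}

```text
time_s: 17.0
position: [0.4362, -0.1164, 0.0791]
tool_rot: [[0.0, 0.991, 0.133], [-0.0, 0.133, -0.991], [-1.0, 0.0, 0.0]]
ft_force: [0.2, -0.0, 0.3]
grip_width: 0.0851
```

{"op": "arm_command", "data": {
  "plan": [
    [[0,0,0,0,0,0],[0,0,0,0,0,0],[0,0,0,0,0,0],[0,0,0,0,0,0],[0,0,0,0,0,0],[0,0,0,0,0,0]]
  ],
  "jaw": 1,
  "newtons": 30
}}

```text
time_s: 17.6
position: [0.4363, -0.1169, 0.0794]
tool_rot: [[0.002, 0.991, 0.132], [-0.001, 0.132, -0.991], [-1.0, 0.002, 0.001]]
ft_force: [-0.3, 1.5, 4.7]
grip_width: 0.0578
```

{"op": "arm_command", "data": {
  "plan": [
    [[-0.4,0,0,0,0,0],[-1.2,0,0,0,0,0],[-2.4,0,0,0,0,0],[-4,0,0,0,0,0],[-4,0,-2,0,0,0],[-4,0,-4,0.4,0,0],[-4,0,-6,0.8,0,0],[-4,0,-8,1.2,0,0],[-4,0,-8,1.2,0,0],[-4,0,-8,1.2,0,0]]
  ]
}}

```text
time_s: 18.6
position: [0.4089, 0.0824, 0.179]
tool_rot: [[0.001, 1.0, 0.01], [-0.0, 0.01, -1.0], [-1.0, 0.001, 0.0]]
ft_force: [-0.9, -0.4, -1.3]
grip_width: 0.0576
```

```bash
python3 - <<'E'
from h import *
mv([(.561,.3042,.16,-2.8),(.561,.3042,.0365,-2.8)])
w=get_image('wrist');t=get_image('top')
cv2.imwrite('pics/n1.png',np.hstack([cv2.resize(w['img'],(480,300)),cv2.resize(t['img'][190:250,400:464],(320,300))])[:,:,::-1])
E
```

```text
t 18.6 pos [0.4089 0.0824 0.179 ] yaw 0.59 w 0.0576
[0.76, 6.18, -8.81, 0.57, 0.0, -0.01]
[5.7, 6.17, -8.81, 0.57, 0.0, -0.01]
```

View pics/n1.png

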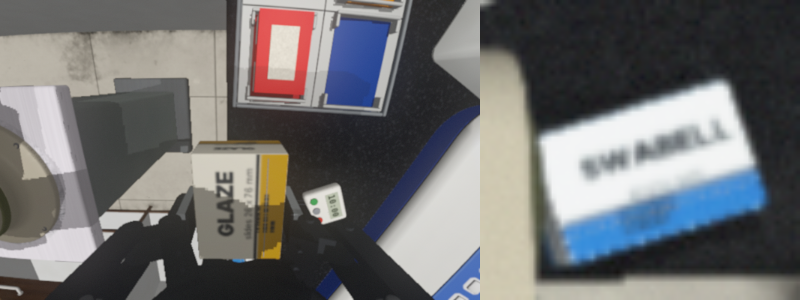

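{"op": "arm_command", "data": {
  "plan": [
    [[0,1.2,-1.7,0,0,0],[0,2.4,-3.2,0.3,0,0],[0,3.6,-4.8,0.57,0,0],[0,4.6,-6.6,0.57,0,0],[0,5.6,-8,0.57,0,0],[0.8,6.17,-8.77,0.57,0,0],[2,6.17,-8.77,0.57,0,0],[3.6,6.17,-8.77,0.57,0,0],[4,6.17,-8.77,0.57,0,0],[4,6.17,-8.77,0.57,0,0]]
  ]
}}

```text
time_s: 19.7
position: [0.5622, 0.3003, 0.0773]
tool_rot: [[-0.003, 0.999, -0.055], [-0.001, -0.055, -0.999], [-1.0, -0.003, 0.001]]
ft_force: [0.5, -0.4, -0.6]
grip_width: 0.058
```

```bash
python3 - <<'E'
from h import *
w=get_image('top')
mv([(.561,.3032,.0395,-2.8)])
E
```

```text
t 19.75 pos [0.5629 0.3009 0.0791] yaw -3.11 w 0.0577
[1.58, -0.08, -0.09, -0.05, -0.0, -0.0]
```

{"op": "arm_command", "data": {
  "plan": [
    [[0.5,-0.08,-0.09,0,0,0],[1,-0.08,-0.09,0,0,0],[1.4,-0.08,-0.09,0,0,0],[1.58,-0.08,-0.09,0,0,0],[1.6,-0.08,-0.09,0,0,0],[1.6,-0.08,-0.09,0,0,0]]
  ]
}}

```text
time_s: 20.35
position: [0.56, 0.3042, 0.0384]
tool_rot: [[-0.0, 0.999, -0.052], [-0.0, -0.052, -0.999], [-1.0, -0.0, 0.0]]
ft_force: [-0.7, -0.3, 0.1]
grip_width: 0.0577
```

```bash
python3 - <<'E'
from h import *
mv([(.561,.3032,.0395,-2.8)])
E
```

```text
t 20.35 pos [0.56   0.3042 0.0384] yaw -3.01 w 0.0577
[-0.04, 0.04, 0.04, -0.03, 0.0, 0.0]
```

{"op": "arm_command", "data": {
  "plan": [
    [[0,0,0,0,0,0],[0,0,0,0,0,0],[0,0,0,0,0,0],[-0.5,0,0,0,0,0],[-2.5,0,0,0,0,0],[-4.5,0,0,0,0,0],[-6.5,0,0,0,0,0],[-6.5,0,0,0,0,0],[-6.5,0,0,0,0,0]]
  ],
  "jaw": 0.12
}}

```text
time_s: 21.25
position: [0.5601, 0.3043, 0.2026]
tool_rot: [[0.003, 0.999, -0.053], [0.001, -0.053, -0.999], [-1.0, 0.003, -0.001]]
ft_force: [-0.2, 0.2, -1.4]
grip_width: 0.075
```

```bash
python3 - <<'E'
from h import *
t=get_image('top')
def show(n,P,z):
    q=ray(t,P,z)[:,:2]*1000;e=np.roll(q,-1,0)-q
    print(n,'c',q.mean(0).round(1),'edges',np.linalg.norm(e,axis=1).round(1),'ang',np.degrees(np.arctan2(e[:,1],e[:,0])).round(1))
o=lambda L,x,y,k:[(u/k+x-.5+.5/k,v/k+y-.5+.5/k) for u,v in L]
show('swab',o([(60,138),(245,80),(287,203),(92,263)],400,190,5),.05)
# mask: bright pixels in stack area
hsv=cv2.cvtColor(t['img'],cv2.COLOR_RGB2HSV);m=cv2.inRange(hsv,np.array([0,0,185]),np.array([180,255,255]));m[:,:404]=0;m[:,460:]=0;m[:200]=0;m[246:]=0
k,lab,st,ce=cv2.connectedComponentsWithStats(m);i=1+st[1:,4].argmax();q=np.argwhere(lab==i)[:,::-1]
print(st[i],cv2.minAreaRect((ray(t,q,.05)[:,:2]*1000).astype(np.float32)))
mv([(.44,-.11,.2,15)])
E
```

```text
swab c [ 436.4 -116.8] edges [90.9 59.8 94.9 59.3] ang [ -74.2 -164.8  105.4   11.3]
[411 207  46  35 911] ((436.17608642578125, -115.82662200927734), (59.983280181884766, 94.80715942382812), 15.48213005065918)
t 21.3 pos [0.5597 0.3041 0.2009] yaw -3.01 w 0.0753
[0.04, -3.91, 16.79, -3.0, 0.0, 0.0]
```

The swab box mask gives 60.0x94.8 mm, matching the nominal size, at (0.4362,-0.1158) with yaw 15.5°.

{"op": "arm_command", "data": {
  "plan": [
    [[0,-0.5,2,-0.4,0,0],[0,-1,4,-0.8,0,0],[0,-1.5,6,-1.2,0,0],[0,-2,8,-1.6,0,0],[0,-2.5,10,-2,0,0],[0,-3,12,-2.4,0,0],[0,-3.5,14,-2.8,0,0],[0,-4,16,-3.08,0,0],[0,-4.05,17,-3.08,0,0],[0,-4.05,17,-3.08,0,0]]
  ]
}}

```text
time_s: 22.3
position: [0.4355, -0.1183, 0.1997]
tool_rot: [[-0.002, 0.965, 0.262], [0.001, 0.262, -0.965], [-1.0, -0.002, -0.001]]
ft_force: [0.1, 0.4, 0.3]
grip_width: 0.0753
```

```bash
python3 - <<'E'
from h import *
get_image('scene');get_image('scene')
mv([(.4362,-.1158,.045,15.5)])
E
```

```text
t 22.4 pos [ 0.436  -0.1151  0.1998] yaw 15.35 w 0.0756
[6.19, 0.01, 0.04, -0.02, -0.02, 0.02]
```

{"op": "arm_command", "data": {
  "plan": [
    [[2,0,0.03,0,0,0],[3.6,0,0.03,0,0,0],[4.8,0,0.03,0,0,0],[5.6,0,0.03,0,0,0],[6.2,0,0.03,0,0,0],[6.2,0,0.03,0,0,0],[6.2,0,0.03,0,0,0]]
  ]
}}

```text
time_s: 23.1
position: [0.4369, -0.1147, 0.0459]
tool_rot: [[-0.001, 0.963, 0.268], [0.001, 0.268, -0.963], [-1.0, -0.001, -0.001]]
ft_force: [-0.2, 0.4, 0.3]
grip_width: 0.0754
```

{"op": "arm_command", "data": {
  "plan": [
    [[0,0,0,0,0,0],[0,0,0,0,0,0],[0,0,0,0,0,0],[0,0,0,0,0,0],[0,0,0,0,0,0]]
  ],
  "jaw": 1,
  "newtons": 40
}}

```text
time_s: 23.6
position: [0.4372, -0.1154, 0.0467]
tool_rot: [[0.002, 0.964, 0.267], [-0.0, 0.267, -0.964], [-1.0, 0.002, 0.001]]
ft_force: [0.3, 3.0, 6.8]
grip_width: 0.06
```

{"op": "arm_command", "data": {
  "plan": [
    [[-0.4,0,0,0,0,0],[-1.2,0,0,0,0,0],[-2.4,0,0,0,0,0],[-4,0,0,0,0,0],[-5,0,-2,0,0,0],[-5,0,-4,0.4,0,0],[-5,0,-6,0.8,0,0],[-5,0,-8,1.2,0,0],[-5,0,-8,1.2,0,0],[-5,0,-8,1.2,0,0]]
  ]
}}

```text
time_s: 24.6
position: [0.383, 0.0781, 0.1715]
tool_rot: [[0.001, 0.989, 0.147], [-0.0, 0.147, -0.989], [-1.0, 0.001, 0.0]]
ft_force: [-0.2, -1.1, -1.0]
grip_width: 0.0601
```

```bash
python3 - <<'E'
from h import *
mv([(.5554,.1884,.17,-2.8),(.5554,.1884,.055,-2.8)])
E
```

```text
t 24.6 pos [0.383  0.0781 0.1715] yaw 8.45 w 0.0601
[0.07, 7.47, -3.35, 1.88, 0.0, -0.01]
[4.67, 7.46, -3.35, 1.88, 0.0, -0.01]
```

{"op": "arm_command", "data": {
  "plan": [
    [[0,1.6,-1,0.5,0,0],[0,3.2,-1.7,1,0,0],[0,4.8,-2.4,1.5,0,0],[0,6.2,-3,1.88,0,0],[0,7.2,-3.35,1.88,0,0],[0.5,7.46,-3.35,1.88,0,0],[2,7.46,-3.35,1.88,0,0],[3,7.46,-3.35,1.88,0,0],[3,7.46,-3.35,1.88,0,0]]
  ]
}}

```text
time_s: 25.5
position: [0.5542, 0.1848, 0.0923]
tool_rot: [[-0.008, 0.998, -0.054], [-0.001, -0.054, -0.999], [-1.0, -0.008, 0.002]]
ft_force: [-0.1, -0.2, -1.5]
grip_width: 0.0595
```

```bash
python3 - <<'E'
from h import *
get_image('scene')
mv([(.5554,.1884,.057,-2.8)])
E
```

```text
t 25.55 pos [0.5554 0.1852 0.0947] yaw -3.1 w 0.0593
[1.51, -0.0, -0.13, -0.05, 0.01, 0.03]
```

{"op": "arm_command", "data": {
  "plan": [
    [[0.5,0,-0.08,0,0,0],[1,0,-0.08,0,0,0],[1.35,0,-0.08,0,0,0],[1.5,0,-0.08,0,0,0],[1.52,0,-0.08,0,0,0],[1.52,0,-0.08,0,0,0]]
  ]
}}

```text
time_s: 26.15
position: [0.5562, 0.1889, 0.058]
tool_rot: [[0.0, 0.999, -0.053], [0.0, -0.053, -0.999], [-1.0, 0.0, -0.0]]
ft_force: [0.7, 0.0, -1.2]
grip_width: 0.0595
```

{"op": "arm_command", "data": {
  "plan": [
    [[0,0,0,0,0,0],[0,0,0,0,0,0],[0,0,0,0,0,0],[-0.5,0,0,0,0,0],[-2.5,0,0,0,0,0],[-4.5,0,0,0,0,0],[-6.5,0,2,0,0,0],[-6.5,0,4,0,0,0],[-6.5,0,6,0,0,0],[-6.5,0,6,0,0,0]]
  ],
  "jaw": 0.1
}}

```text
time_s: 27.15
position: [0.548, 0.0355, 0.2221]
tool_rot: [[0.002, 0.998, -0.056], [-0.001, -0.056, -0.998], [-1.0, 0.002, 0.001]]
ft_force: [-0.8, 0.1, 0.1]
grip_width: 0.0768
```

```bash
python3 - <<'E'
from h import *
print(sensors.observe()['position'])
get_image('top');t=get_image('top');s=get_image('scene')
a=[]
for d,x0,y0,w,h,k in((t,222,150,112,98,4),(s,210,195,140,120,2)):
    im=crop(d,x0,y0,w,h,k)
    for c,L,W,z in(((.4556,.1932),86,58,45),((.4612,.309),62,45,47),((.561,.3042),80,58,39),((.5554,.1884),95,60,59)):
        p=box(d,c,np.radians(-2.8),L/1e3,W/1e3,z/1e3,z/1e3)[0];cv2.polylines(im,[((p-[x0,y0]+.5)*k*16).astype(np.int32).reshape(-1,1,2)],True,(0,255,0),1,cv2.LINE_AA,4)
    a.append(cv2.copyMakeBorder(im,0,400-im.shape[0],0,0,0))
cv2.imwrite('pics/z1.png',np.hstack(a))
E
```

```text
[0.54802177 0.03548035 0.22214227]
```

View pics/z1.png

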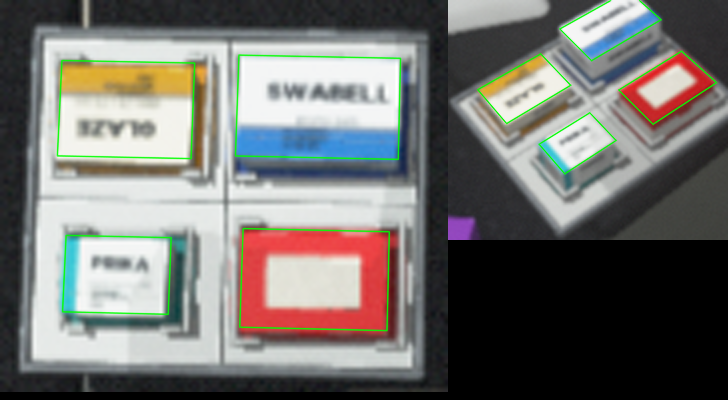

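The final views show all four boxes in their bays. Projected outlines fit within 1-2 px (2-4 mm) in both cameras, and the arm is clear. Handing in.

```bash
python3 -c "
from rig import workorder
print(workorder.close_job())"
```

```text
the job is handed in; nothing more can be done
None
```

I've handed the job in at about 27 s of the 112 s allowed, with all four boxes in their own bays and the slide case's lid shut. `close_job()` gives no verdict, so this rests on my own checks.

- **What I did:** I pushed the lid shut with closed fingers, confirming it with a light 13 N press. Then I moved the lancet box to teal, the case to red, the carton to amber and the swab box to blue.
- **Grips:** The gripper openings came out at 45, 58, 58 and 60 mm, matching the widths given.
- **Forces:** The highest I read at the end of any move was about 14 N. I saw no tipping, and the purple look-alike was left alone.
- **Last check:** From both the top and scene cameras, each box's projected outline at its resting height fitted to within 1–2 px, which is about 2–4 mm. The lid looked shut and flat, and the open gripper was well clear of everything.
- **Disagreements:** The carton lay nearly parallel to the boxes above and below it (yaw about 8°, against 15.5° for both), not crosswise as described. Right of the case there is a red strip about 2 px (5 mm) wide. I took it for bay floor and did not measure it.

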